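# Feed a red glass blank onto its pile

## Task

Slide the red glass blank along its lane until it juts out over the open front end of the feed board (by about a third of its length, still lying flat), then grip it there by its two sides and lift it off. Set it gently on top of the pile of red blanks on the cork pad, lying flat with its edges lined up with the blank below to within about 8 mm. Leave the white blank, the pile and the other things where they are.

Things in the scene. Friction and masses are not known exactly. Their poses are not given: they have to be found in the camera images.
- board: Feed board: wooden stand 175 (x) x 144 (y) x 49 mm, fixed on the table; origin at the centre of its underside. Two flat lanes run along x, 54 mm wide, centre lines at y = +35 and -35 mm, floors at z = 40 mm. The rear (+x) is closed by a stop strip, inner face at x = +77.5 mm, top at z = 49 mm. The front (-x, towards the robot) is open: the lane floors end in a free edge at x = -87.5 mm.
- board_front (a point): Middle (between the lanes) of the board's free front edge at lane floor height, z = 40 mm; axes as the board's. Nothing stands in front of it. Aluminium guide strips beside the lanes (centre one 16 mm wide, outer ones 10 mm) rise 5 mm above the lane floor, level with a blank's top, so a blank's sides cannot be gripped inside its lane.
- red_center (a point): Centre, half-way up, of the loose red blank: glossy red glass 90 (x) x 50 (y) x 5 mm, 40 to 76 g. It starts flat in either lane, long side along it, its front edge 15 to 30 mm behind the board's front edge, at least 45 mm of free lane behind it, 2 mm play each side. It slides when its rear edge is pushed or when dragged from above; it tips off if over 45 mm overhangs.
- white_center (a point): Centre of the loose white blank, same size, flat in the other lane; leave it alone.
- pile_top_center (a point): Centre (half-way up) of the upper of two loose red blanks (each 90 (x) x 50 (y) x 5 mm) that lie squarely stacked on the cork pad; its top face is 2.5 mm above this point, 16 mm above the table. x is its long direction.
- pile_low_center (a point): Centre of the lower blank of the pile, 5 mm below the upper.
- pad: Thin cork pad 120 (x) x 75 (y) x 6 mm, fixed on the table, under the pile. Origin at the centre of its underside.
- cutter: Bystander: cream-coloured glass cutter, 151 mm long, lying on the table.
- green_pencil: Bystander: dark green pencil, 123 mm long.
- green_driver: Bystander: screwdriver with a green handle, 207 mm long.
- clamp: Bystander: orange spring clamp, 121 mm long.
- spool: Bystander: solder spool with yellow flanges, 60 mm across, 45 mm high.
Not all that is in view belongs to the job. Leave any purple or yellow look-alike of the part that bears red_center alone.

How it is judged (in metres and radians):
On the way, in this order (a step that is already met when the one before it is completed fails the run):
1. the red blank lies flat on the board, jutting 22 to 46 mm over its open front edge (z of red_center in the frame of board between 0.0395 and 0.0455 m and angle between red_center's own z axis and vertical below 0.08 rad and x of red_center in the frame of board between -0.0885 and -0.0645 m), for 0.2 s.
2. the red blank has been lifted at least 15 mm clear of the board (z of red_center in the frame of board above 0.0575 m), for 0.1 s.
At the end, for the whole second after the job is handed in: The red blank rests, released and still, flat on the upper blank of the pile, its centre within 12 mm of that blank's centre sideways and its long side within 0.15 rad (about 8 degrees) of that blank's; the pile has not moved more than 15 mm (horizontal distance between red_center and pile_top_center below 0.012 m and angle between the x axis of red_center and the x axis of pile_top_center, either way round below 0.15 rad and z of red_center in the frame of pile_top_center between 0.003 and 0.007 m and angle between red_center's own z axis and vertical below 0.08 rad and linear speed of red below 0.02 m/s and contact force between the fingers and red below 0.2 N); the robot touches nothing.
It fails at once if the red blank is tipped over or falls off (angle between red_center's own z axis and vertical above 0.6 rad).
It fails at once if the white blank is shifted more than 15 mm (distance of white_center from where it was at the start of the episode above 0.015 m).
It fails at once if the pile is shifted more than 15 mm (distance of any of pile_top_center, pile_low_center from where it was at the start of the episode above 0.015 m).
It fails at once if the red blank is banged or pressed onto the pile with more than 30 N (contact force between red and pile_top above 30 N).
It fails at once if another thing is shifted more than 30 mm (distance of any of cutter, green_pencil, green_driver, clamp, spool from where it was at the start of the episode above 0.03 m).
It also fails if it takes over 51 s, if anything falls off the work surface, if the arm or the gripper's body presses on something with over 40 N, if the wrist force passes 120 N, or if a joint passes its speed limit or range.

## Robot

A 6-joint arm with a two-finger parallel gripper is mounted at the origin on a cart in front of the work surface, level with it; the furniture and walls round the work are solid. World frame = base frame: x ahead of the robot, y to its left, z up, the work surface at z = 0. Lengths are in mm, angles in degrees, forces in N, time in s.
With the tool pointing down it reaches from about 300 to 850 mm from the base axis. Payload 4.2 kg.
Tool frame: the origin (TCP) lies at the very end of the fingers, on their centre line; the grasp point (between the pads) lies env.pinch_z behind it (env.pinch_z is the distance from the TCP to the grasp point, in mm); z points along the fingers, y is the line along which they close (so a half turn about z gives the same grasp; the last joint's range is limited). The gripper opens to 91 mm and grips with 3 to 60 N. Pads are 32 mm wide; open, the fingers measure 118 mm over their backs; the gripper's body (76 mm by 178 mm) begins 60 mm behind the grasp point.
Start: joints at [65.145, 18.312, 89.639, -0, 72.044, -1.146], TCP at [231.207, 526.485, 213.976] pointing down, gripper open.
Joint ranges: [-177.97, 177.97], [-48.28, 115.42], [12.27, 149.76], [-77.06, 257.06], [2.81, 150.46], [-146.56, 146.56]. Speed limits (degrees/s): [147.25, 147.25, 180, 180, 180, 180].

## Interface

Orientations are given as [roll, pitch, yaw] about the fixed x, y, z axes, in that order (R = Rz(yaw) Ry(pitch) Rx(roll)).
In Python, from workcell import state, vision, job_done, env gives the robot as it stands.
- The arm moves only by the tool servo_tool, never from a script. Its argument "rows" is a list of rows, each a list of 5 numbers: the shift along the tool's x, y, z scaled (see below), then the turn about the tool's z scaled (see below), then the opening, from 0 (shut) to 1 (fully open). A call has 1 to 20 rows; each row is the pose to reach, as a shift and turn from the pose commanded when the call began, along the tool's axes at that moment; what a row does not reach only later rows make up. The controller multiplies each number of a shift by 200 mm and each number of a turn by 90 degrees. A row lasts 1/12 s, in which the tool goes at most 41.7 mm and 7.16 degrees, less where a joint would pass 70% of its speed; a pose out of reach is approached as far as the arm can. A call with a number of a shift or a turn outside -1 to 1 is refused whole. A call with a gripper value outside its range is refused whole. The fingers move at their own pace and stop on an object; "force" is the grip in N (left out, the last holds). Time passes only in rows, so rows that repeat a pose let the fingers close. It gives the time, the measured TCP pose, the force, the opening and the grip force at its end, in the units of the state.
- state(): the state, without advancing time (a new reading comes with each control period).
- vision.grab_frame(name): name is "side" or "top" or "wrist"; returns the picture (420x560x3 uint8, red, green, blue); there is no depth.
- vision.camera_info(name): a dict with "vertical_fov" (degrees; the focal length in pixels is half the picture's height over the tangent of half this angle, whatever the lens; pixels are square), "cx", "cy" (the principal point, pixels), "T" (4x4, takes a point from camera to world coordinates). Camera axes: x right, y up, looking along -z (the intrinsics and any distortion apply to the point x, -y, -z); pixel columns grow to the right and rows downward; lengths in mm; the calibration is good to about 2 mm. A picture is of the moment at which its call begins: read the wrist's pose just before it. camera_info takes no time and is no camera call; for the wrist camera it gives the pose at the moment of the call.
- job_done(): hands the job in; it is judged then, once.
The state is a dict: "time_s": time; "qpos": joint angles; "qvel": joint speeds; "effort": joint torques, N m; "ee_pos": TCP position; "ee_rot": TCP orientation; "force": force on the tool from outside, world axes, zero at the start; "torque": the same for the moment, N m; "gripper_width": finger opening in mm; "gripper_force": force on a finger pad.
Only numpy, scipy, OpenCV 4.12 (cv2) and the standard library are available. Lean on these libraries where they do the work, as an engineer would, in place of code of your own. Each camera call takes 0.05 s, during which the arm holds its last target. There are 200 camera calls.

## Working session

There is one attempt and no reset: what is moved stays moved. The work goes in short steps, Python scripts to look and compute and a tool call to move; the robot and the scene stay as the last step left them, time stands still between calls to the robot, and variables do not carry over. Pictures are saved under pics/ and viewed, at most 10 in all, crops included, and the job is handed in when it is done.

Besides the shell and the picture viewer there is one more tool, called as name(argument=value, ...), one argument or row to a line, values as JSON. servo_tool: Moves the arm, as the interface text tells. Its arguments: {"type":"object","properties":{"rows":{"type":"array"},"force":{"type":"number"}},"required":["rows"]}

```bash
ls; mkdir -p pics; python3 - <<'E'
from workcell import state, vision, env
import cv2,numpy as np
s=state();print(s['time_s'],s['ee_pos'],s['ee_rot'],env.pinch_z,s['gripper_width'])
for n in ['top','side','wrist']:
    i=vision.camera_info(n);print(n,{k:(np.round(v,3).tolist() if k=='T' else v) for k,v in i.items()})
    f=vision.grab_frame(n);cv2.imwrite(f'pics/{n}0.png',f[:,:,::-1])
E
```

```text
pics
0.0 [230.98691168 526.01977136 213.13445714] [-1.79900699e+02 -2.80589618e-04  1.56291119e+02] 18.8 91.32072760560632
top {'vertical_fov': 46.93013678700767, 'cx': 279.828317119234, 'cy': 217.1293026866183, 'T': [[0.075, 0.972, -0.221, 355.769], [-0.997, 0.075, -0.01, -67.073], [0.007, 0.221, 0.975, 1173.313], [0.0, 0.0, 0.0, 1.0]]}
side {'vertical_fov': 54.04329120953735, 'cx': 282.5466897914154, 'cy': 216.32207017620792, 'T': [[-0.936, 0.237, -0.259, 344.701], [-0.351, -0.618, 0.704, 666.482], [0.007, 0.75, 0.662, 743.631], [0.0, 0.0, 0.0, 1.0]]}
wrist {'vertical_fov': 60.72134860917487, 'cx': 280.54524703681557, 'cy': 209.36712391701622, 'T': [[0.403, -0.887, -0.224, 167.966], [0.915, 0.39, 0.101, 554.325], [-0.002, -0.246, 0.969, 383.405], [0.0, 0.0, 0.0, 1.0]]}
```

View pics/top0.png

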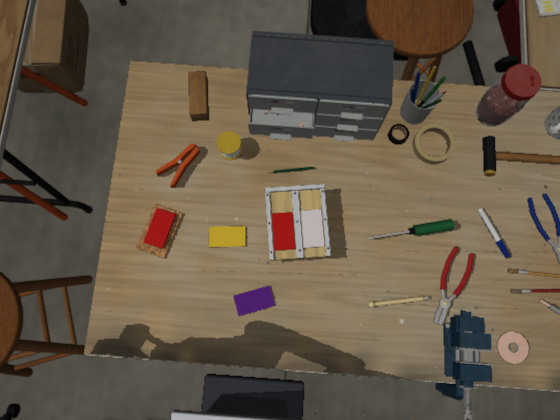

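View pics/side0.png

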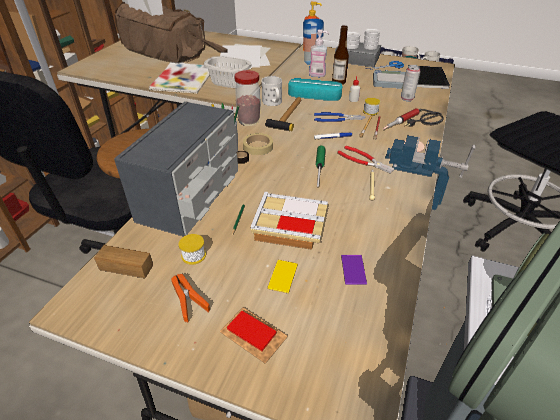

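The top view shows the red blank in the left lane (~285,231), with the white one beside it (312,228). The board's front edge is at row ~258 and the red pile is on the cork at (160,228). The yellow (228,237) and purple (255,300) look-alikes lie flat on the table.

```bash
cat > h.py <<'E'
import cv2,numpy as np
from workcell import state,vision,env
def ray(n,uv,z,info=None):
    i=info or vision.camera_info(n);T=np.array(i['T']);f=210/np.tan(np.radians(i['vertical_fov']/2))
    uv=np.atleast_2d(uv).astype(float)
    d=np.c_[(uv[:,0]-i['cx'])/f,-(uv[:,1]-i['cy'])/f,-np.ones(len(uv))]@T[:3,:3].T
    return T[:3,3]+d*((z-T[2,3])/d[:,2])[:,None]
def redmask(f):
    h=cv2.cvtColor(f,cv2.COLOR_RGB2HSV)
    return (((h[...,0]<5)|(h[...,0]>175))&(h[...,1]>200)&(h[...,2]>110)).astype(np.uint8)
def reds(f,amin=300):
    cs,_=cv2.findContours(redmask(f),cv2.RETR_EXTERNAL,cv2.CHAIN_APPROX_NONE)
    return [c[:,0] for c in cs if cv2.contourArea(c)>amin]
def rect(n,c,z,info=None):
    p=ray(n,c,z,info)[:,:2].astype(np.float32)
    (cx,cy),(w,h),a=cv2.minAreaRect(p)
    if w<h:w,h,a=h,w,a+90
    return np.round([cx,cy,w,h,(a+90)%180-90],1)
E
python3 - <<'E'
from h import *
for n in ['top','side']:
    f=cv2.imread(f'pics/{n}0.png')[:,:,::-1]
    for c in reds(f): print(n,c.mean(0).round(),cv2.contourArea(c),'z45',rect(n,c,45),'z16',rect(n,c,16))
f=cv2.imread('pics/top0.png')
cv2.imwrite('pics/crop.png',cv2.resize(f[170:275,130:340],None,fx=3.8,fy=3.8,interpolation=cv2.INTER_CUBIC))
E
```

```text
top [283. 231.] 679.0 z45 [578.9 -64.7  87.7  48.4   8.3] z16 [584.6 -64.6  90.   49.6   8.3]
top [159. 228.] 659.5 z45 [564.2 228.7  86.7  47.5 -13.5] z16 [569.5 236.3  88.9  48.7 -13.5]
side [252. 330.] 958.5 z45 [558.2 258.7  87.9  50.6 -13.7] z16 [567.1 241.8  91.5  52.7 -13.7]
side [296. 224.] 402.0 z45 [576.6 -61.9  87.9  47.5   8.7] z16 [586.2 -92.1  91.6  49.5   8.7]
```

View pics/crop.png

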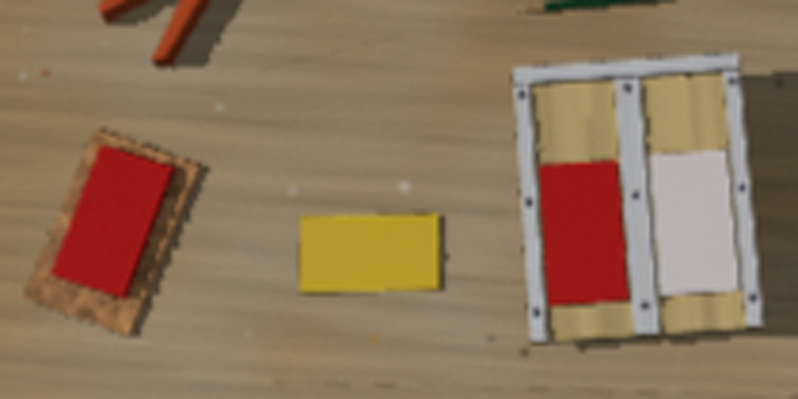

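The crop shows the strip front ends at crop pixels (537,342) and (755,327), and the rear corners at (515,68) and (738,55). The red blank's front edge is clearly behind the board's front edge.

```bash
python3 - <<'E'
from h import *
up=lambda u,v:(130+u/3.8,170+v/3.8)
f=ray('top',[up(530,343),up(762,327)],45)[:,:2];r=ray('top',[up(513,68),up(739,54)],49)[:,:2]
print('front',f,'rear',r)
c=(f.mean(0)+r.mean(0))/2
a1=np.degrees(np.arctan2(*(r.mean(0)-f.mean(0))[::-1]));print('c',c,'ang',a1,np.linalg.norm(r.mean(0)-f.mean(0)))
red=np.array([578.9,-64.7])
for a in(a1,8.4):
  a=np.radians(a);u=np.array([np.cos(a),np.sin(a)]);v=np.array([-u[1],u[0]])
  print('red in board',(red-c)@u,(red-c)@v)
print('cab bottom',ray('top',[(250,137),(385,139)],0)[:,:2],ray('side',[(180,231),(236,180)],0)[:,:2])
E
```

```text
front [[ 506.04802378  -38.84565084]
 [ 526.91536485 -181.10554928]] rear [[ 679.82105844  -14.08654699]
 [ 700.20823872 -156.90344768]]
c [603.24817145 -97.7352987 ] ang 8.029829504377016 175.25120862406862
red in board -19.494793363013237 36.112566298739424
red in board -19.26107588733658 36.237761639065084
cab bottom [[ 827.13698239   38.07387915]
 [ 848.91140876 -310.22252127]] [[ 865.83954082   26.08415932]
 [ 825.49895659 -229.50888109]]
```

servo_tool(
  rows=[
    [-0.77,-0.46,0,0,0],
    [-0.77,-0.46,0,0,0],
    [-0.77,-0.46,0,0,0],
    [-0.77,-0.46,0,0,0],
    [-0.77,-0.46,0,0,0],
  ],
)

```text
time_s: 0.57
ee_pos: [337.1, 376.1, 213.8]
ee_rot: [-179.9, 0.1, 156.1]
force: [0.0, -0.0, 0.2]
gripper_width: 60.7
gripper_force: 0.0
```

servo_tool(
  rows=[
    [-0.77,-0.46,0,0,0],
    [-0.77,-0.46,0,0,0],
    [-0.77,-0.46,0,0,0],
    [-0.77,-0.46,0,0,0],
    [-0.77,-0.46,0,0,0],
  ],
)

```text
time_s: 0.98
ee_pos: [441.6, 230.6, 213.9]
ee_rot: [-179.9, 0.1, 156.1]
force: [0.1, 0.2, 1.0]
gripper_width: 27.5
gripper_force: 0.0
```

servo_tool(
  rows=[
    [-0.77,-0.46,0,-0.35,0],
    [-0.77,-0.46,0,-0.35,0],
    [-0.77,-0.46,0,-0.35,0],
    [-0.77,-0.46,0,-0.35,0],
    [-0.77,-0.46,0,-0.35,0],
    [-0.77,-0.46,0,-0.35,0],
  ],
)

```text
time_s: 1.48
ee_pos: [546.1, 84.3, 213.4]
ee_rot: [-179.9, 0.1, -172.3]
force: [-0.4, 0.7, -0.0]
gripper_width: 0.7
gripper_force: 0.0
```

```bash
cat >> h.py <<'E'
def go(x,y,z,yaw):
    from scipy.spatial.transform import Rotation as R
    s=state();r=R.from_euler('xyz',s['ee_rot'],degrees=True)
    d=r.inv().apply(np.array([x,y,z])-s['ee_pos'])/200
    t=-((yaw-s['ee_rot'][2]+180)%360-180)/90
    print('t',round(s['time_s'],2),'at',np.round(s['ee_pos'],1),np.round(s['ee_rot'],1),'rows',np.round(d,3),round(t,3),'F',np.round(s['force'],1),'w',round(s['gripper_width'],1),round(s['gripper_force'],1))
E
python3 -c "
from h import *
go(646,-55,75,188.2)"
```

```text
t 1.48 at [546.1  84.3 213.4] [-1.799e+02  1.000e-01 -1.723e+02] rows [-0.401 -0.756  0.694] -0.006 F [-0.4  0.7 -0. ] w 0.7 0.0
```

servo_tool(
  rows=[
    [-0.4,-0.75,0.4,-0.005,0],
    [-0.4,-0.75,0.69,-0.005,0],
    [-0.4,-0.75,0.69,-0.005,0],
    [-0.4,-0.75,0.69,-0.005,0],
    [-0.4,-0.75,0.69,-0.005,0],
    [-0.4,-0.75,0.69,-0.005,0],
    [-0.4,-0.75,0.69,-0.005,0],
    [-0.4,-0.75,0.69,-0.005,0],
  ],
)

```text
time_s: 2.15
ee_pos: [642.4, -48.8, 75.7]
ee_rot: [179.9, -0.1, -171.8]
force: [1.1, 0.1, -0.9]
gripper_width: 0.5
gripper_force: 0.0
```

```bash
python3 -c "
from h import *
go(646,-55,42.5,188.2)
f=vision.grab_frame('wrist');cv2.imwrite('pics/w1.png',f[:,:,::-1])"
```

```text
t 2.15 at [642.4 -48.8  75.7] [ 1.799e+02 -1.000e-01 -1.718e+02] rows [-0.013 -0.033  0.166] -0.0 F [ 1.1  0.1 -0.9] w 0.5 0.0
```

View pics/w1.png

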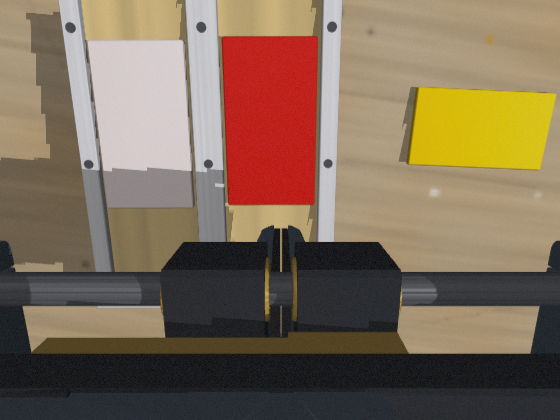

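The wrist view shows the red blank's rear edge at row 205 and the fingertips behind it at (281,230), inside the lane. Next I lower them.

servo_tool(
  rows=[
    [-0.012,-0.033,0.06,0,0],
    [-0.012,-0.033,0.1,0,0],
    [-0.012,-0.033,0.14,0,0],
    [-0.012,-0.033,0.165,0,0],
    [-0.012,-0.033,0.165,0,0],
    [-0.012,-0.033,0.165,0,0],
  ],
)

```text
time_s: 2.7
ee_pos: [645.8, -55.6, 42.6]
ee_rot: [180.0, -0.0, -171.7]
force: [0.1, -0.2, -0.5]
gripper_width: 0.4
gripper_force: 0.0
```

```bash
python3 -c "
from h import *
go(646-66.3,-55-9.6,42.5,188.2)
i=vision.camera_info('wrist')
f=vision.grab_frame('wrist');cv2.imwrite('pics/w2.png',f[:,:,::-1])
for c in reds(f,3000): print(rect('wrist',c,45,i))
"
```

```text
t 2.7 at [645.8 -55.6  42.6] [ 180.    -0.  -171.7] rows [0.334 0.003 0.001] 0.001 F [ 0.1 -0.2 -0.5] w 0.4 0.0
[578.  -63.8  88.2  49.3   8.2]
```

servo_tool(
  rows=[
    [0.03,0,0,0,0],
    [0.06,0,0,0,0],
    [0.09,0,0,0,0],
    [0.12,0,0,0,0],
    [0.15,0,0,0,0],
    [0.18,0,0,0,0],
    [0.21,0,0,0,0],
    [0.24,0,0,0,0],
    [0.26,0,0,0,0],
    [0.27,0,0,0,0],
    [0.27,0,0,0,0],
    [0.27,0,0,0,0],
  ],
)

```text
time_s: 3.75
ee_pos: [592.6, -63.7, 42.9]
ee_rot: [180.0, -0.0, -171.8]
force: [-0.2, -0.2, -0.0]
gripper_width: 0.3
gripper_force: 0.0
```

```bash
cat > m.py <<'E'
from h import *
for n in ['wrist','top','side']:
    i=vision.camera_info(n)
    f=vision.grab_frame(n);cv2.imwrite(f'pics/{n}_{int(state()["time_s"]*100)}.png',f[:,:,::-1])
    for c in reds(f,300):
        p=rect(n,c,45,i); u=np.array([.9898,.1426]); v=np.array([-.1426,.9898]); q=np.array(p[:2])-[603.2,-97.7]
        print(n,p,'board',(q@u).round(1),(q@v).round(1))
E
python3 m.py; python3 -c "
from h import *
go(0,0,42.5,188.2)"
```

```text
wrist [529.2 -70.5  88.4  49.2   8. ] board -69.4 37.5
top [564.1 228.3  86.8  48.1 -13.4] board 7.8 328.3
side [558.2 258.7  87.9  50.6 -13.7] board 6.3 359.2
side [528.3 -66.9  88.6  52.1   7.7] board -69.7 41.2
t 3.9 at [592.9 -63.6  42.8] [ 180.    -0.  -171.8] rows [2.888e+00 7.400e-01 2.000e-03] 0.001 F [0.4 1.  0.3] w 0.2 0.0
```

servo_tool(
  rows=[
    [0.02,0,0,0,0],
    [0.04,0,0,0,0],
    [0.05,0,0,0,0],
    [0.052,0,0,0,0],
    [0.052,0,0,0,0],
    [0.052,0,0,0,0],
  ],
)

```text
time_s: 4.4
ee_pos: [582.3, -65.2, 43.0]
ee_rot: [180.0, -0.0, -171.8]
force: [0.5, -0.2, -0.2]
gripper_width: 0.2
gripper_force: 0.0
```

```bash
python3 m.py; python3 -c "
from h import *
go(0,0,42.5,188.2)"
```

```text
wrist [519.2 -71.8  87.9  49.3   8.2] board -79.4 37.6
top [564.  228.5  86.6  48.  -13.5] board 7.7 328.5
side [558.2 258.7  87.9  50.6 -13.7] board 6.3 359.2
side [518.3 -68.1  89.3  51.8   7.8] board -79.8 41.4
t 4.55 at [582.5 -65.1  42.9] [ 180.     0.  -171.8] rows [2.836e+00 7.400e-01 2.000e-03] 0.0 F [-0.5  0.6  0.2] w 0.6 0.0
```

servo_tool(
  rows=[
    [-0.03,0,0,0,0],
    [-0.03,0,-0.1,0,0],
    [-0.03,0,-0.25,0,0],
    [-0.03,0,-0.25,0,0.5],
    [0.15,0,-0.25,0,1],
    [0.35,0,-0.25,0,1],
    [0.47,0,-0.25,0,1],
    [0.47,0,-0.25,0,1],
    [0.47,0,-0.25,0,1],
    [0.47,0,-0.25,0,1],
  ],
)

```text
time_s: 5.38
ee_pos: [491.0, -78.8, 93.4]
ee_rot: [-180.0, 0.1, -171.8]
force: [-0.5, 0.1, -0.6]
gripper_width: 44.5
gripper_force: 0.0
```

```bash
python3 m.py; python3 -c "
from h import *
go(489.3,-76.1,36.5,188.2)"
```

```text
wrist [553.  -66.9  48.8  18.9 -82.7] board -45.3 37.6
wrist [496.5 -75.3  49.2  44.7 -81.8] board -102.4 37.4
top [564.1 228.6  86.7  47.6 -13.5] board 7.8 328.5
side [558.2 258.7  87.9  50.6 -13.7] board 6.3 359.2
side [518.2 -68.   89.   51.9   8.2] board -79.9 41.5
t 5.53 at [490.9 -78.6  93. ] [-1.800e+02  1.000e-01 -1.717e+02] rows [0.006 0.014 0.282] 0.001 F [-0.3 -0.3 -0.4] w 56.3 0.0
```

servo_tool(
  rows=[
    [0.006,0.013,0,0,1],
    [0.006,0.013,0,0,1],
    [0.006,0.013,0,0,1],
    [0.006,0.013,0,0,1],
    [0.006,0.013,0,0,1],
    [0.006,0.013,0.1,0,1],
    [0.006,0.013,0.18,0,1],
    [0.006,0.013,0.24,0,1],
    [0.006,0.013,0.28,0,1],
    [0.006,0.013,0.28,0,1],
    [0.006,0.013,0.28,0,1],
  ],
)

```text
time_s: 6.45
ee_pos: [487.9, -76.3, 36.9]
ee_rot: [180.0, -0.0, -171.8]
force: [0.7, -1.2, 0.7]
gripper_width: 91.3
gripper_force: 0.0
```

```bash
python3 -c "
from h import *
go(489.3,-76.1,36.5,188.2)
f=vision.grab_frame('wrist');cv2.imwrite('pics/w3.png',f[:,:,::-1])"
```

```text
t 6.45 at [487.9 -76.3  36.9] [ 180.    -0.  -171.8] rows [-0.007 -0.     0.002] 0.0 F [ 0.7 -1.2  0.7] w 91.3 0.0
```

View pics/w3.png

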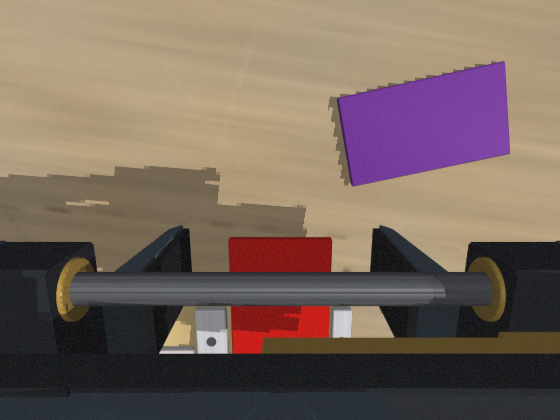

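The blank sits centred between the open fingers (columns 229–332, pads at 189 and 372). Now I close on it.

servo_tool(
  rows=[
    [0,0,0,0,0.4],
    [0,0,0,0,0.4],
    [0,0,0,0,0.4],
    [0,0,0,0,0.4],
    [0,0,0,0,0.4],
    [0,0,0,0,0.4],
    [0,0,0,0,0.4],
    [0,0,0,0,0.4],
    [0,0,0,0,0.4],
  ],
  force=25,
)

```text
time_s: 7.25
ee_pos: [487.9, -76.2, 37.0]
ee_rot: [180.0, 0.0, -171.8]
force: [-0.7, 0.0, 0.6]
gripper_width: 49.8
gripper_force: 25.0
```

servo_tool(
  rows=[
    [0,0,-0.015,0,0.4],
    [0,0,-0.04,0,0.4],
    [0,0,-0.08,0,0.4],
    [0,0,-0.12,0,0.4],
    [0,0,-0.18,0,0.4],
    [0,0,-0.25,0,0.4],
    [0,0,-0.25,0,0.4],
    [0,0,-0.25,0,0.4],
  ],
  force=25,
)

```text
time_s: 7.92
ee_pos: [488.5, -76.4, 88.0]
ee_rot: [-180.0, 0.1, -171.8]
force: [-0.2, -0.2, -0.8]
gripper_width: 49.6
gripper_force: 25.0
```

```bash
python3 m.py; python3 -c "
from h import *
go(0,0,36.5,188.2)
a=cv2.imread(sorted(__import__('glob').glob('pics/side_*'),key=__import__('os').path.getmtime)[-1])[130:280,180:380];b=vision.grab_frame('wrist')[200:420,100:450,::-1]
cv2.imwrite('pics/s4.png',np.hstack([cv2.resize(a,(440,330)),cv2.resize(b,(350,330))]))"
```

```text
wrist [550.3 -67.5  64.4  23.2 -81.8] board -48.1 37.4
wrist [503.1 -74.2  64.5  22.3 -81.8] board -95.7 37.5
top [564.2 228.6  86.7  47.6 -13.5] board 7.9 328.5
side [558.2 258.7  87.9  50.6 -13.7] board 6.3 359.2
t 8.07 at [487.3 -76.1  86.4] [ 1.800e+02 -1.000e-01 -1.718e+02] rows [2.356 0.726 0.252] 0.0 F [ 0.1  0.1 -2.1] w 49.8 25.0
```

View pics/s4.png

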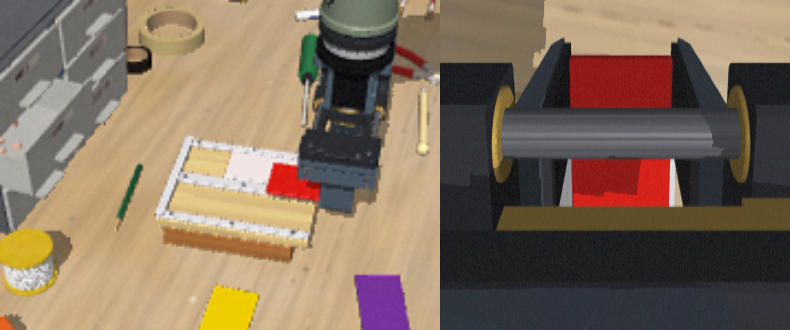

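The blank is held level (pads 49.8 mm apart) and clear of the board. Next I carry it beside the pile for one close look at the pile.

servo_tool(
  rows=[
    [-0.03,0.04,-0.04,0,0.4],
    [-0.09,0.12,-0.08,0,0.4],
    [-0.17,0.22,-0.14,0,0.4],
    [-0.25,0.32,-0.14,0,0.4],
    [-0.33,0.42,-0.14,0,0.4],
    [-0.42,0.53,-0.14,0,0.4],
    [-0.5,0.63,-0.14,0.03,0.4],
    [-0.57,0.73,-0.14,0.07,0.4],
    [-0.64,0.82,-0.14,0.12,0.4],
    [-0.7,0.89,-0.14,0.17,0.4],
    [-0.74,0.94,-0.14,0.21,0.4],
    [-0.754,0.952,-0.14,0.241,0.4],
    [-0.754,0.952,-0.14,0.241,0.4],
    [-0.754,0.952,-0.14,0.241,0.4],
    [-0.754,0.952,-0.14,0.241,0.4],
  ],
  force=25,
)

```text
time_s: 9.37
ee_pos: [609.4, 133.8, 114.8]
ee_rot: [-180.0, -0.0, 166.6]
force: [0.3, 0.8, -0.8]
gripper_width: 49.7
gripper_force: 25.0
```

```bash
python3 - <<'E'
from h import *
s=state();i=vision.camera_info('wrist');f=vision.grab_frame('wrist');cv2.imwrite('pics/w5.png',f[:,:,::-1])
go(569.5-31.4*.972,236.3+31.4*.2334,50,166.5)
for c in reds(f,1000): print(c.mean(0).round(),c.min(0),c.max(0),'z16',rect('wrist',c,16,i),'zheld',rect('wrist',c,s['ee_pos'][2]+8.1,i))
E
```

```text
t 9.42 at [609.4 133.6 114.9] [-180.    -0.   166.6] rows [0.47  0.453 0.325] 0.001 F [ 0.   0.1 -0. ] w 49.9 25.0
[281. 321.] [232 307] [329 337] z16 [703.6 111.2  81.   28.3  76.6] zheld [639.6 126.7  48.8  17.   76.6]
[280. 254.] [230 237] [331 271] z16 [644.4 125.3  81.1  28.9  76.6] zheld [603.9 135.2  48.9  17.4  76.6]
[406. 122.] [369  61] [446 186] z16 [568.6 237.5  88.9  49.2 -13.5] zheld [558.2 202.7  53.6  29.7 -13.5]
```

View pics/w5.png

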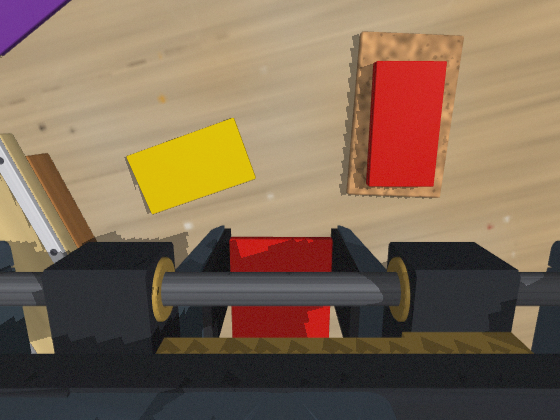

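The wrist view shows the pile squarely at (406,122), and the held blank's front edge at row 237 between the pads. The pile position agrees with the top view to about 1.5 mm.

```bash
python3 -c "
from h import *
go(539.0,244.2,45,166.5)"
```

```text
t 9.42 at [609.4 133.6 114.9] [-180.    -0.   166.6] rows [0.471 0.456 0.35 ] 0.001 F [ 0.   0.1 -0. ] w 49.9 25.0
```

servo_tool(
  rows=[
    [0.03,0.03,0,0,0.4],
    [0.09,0.09,0,0,0.4],
    [0.17,0.17,0,0,0.4],
    [0.25,0.25,0,0,0.4],
    [0.33,0.32,0,0,0.4],
    [0.4,0.39,0.03,0,0.4],
    [0.45,0.44,0.1,0,0.4],
    [0.471,0.456,0.2,0,0.4],
    [0.471,0.456,0.28,0,0.4],
    [0.471,0.456,0.33,0,0.4],
    [0.471,0.456,0.35,0,0.4],
    [0.471,0.456,0.35,0,0.4],
    [0.471,0.456,0.35,0,0.4],
  ],
  force=25,
)

```text
time_s: 10.5
ee_pos: [539.9, 244.4, 45.5]
ee_rot: [180.0, 0.0, 166.5]
force: [0.3, -0.4, -0.6]
gripper_width: 49.6
gripper_force: 25.0
```

```bash
python3 -c "
from h import *
go(539.0,244.2,15.5,166.5)"
```

```text
t 10.5 at [539.9 244.4  45.5] [180.    0.  166.5] rows [ 0.004 -0.002  0.15 ] 0.0 F [ 0.3 -0.4 -0.6] w 49.6 25.0
```

servo_tool(
  rows=[
    [0.002,-0.001,0.04,0,0.4],
    [0.003,-0.001,0.08,0,0.4],
    [0.003,-0.001,0.11,0,0.4],
    [0.003,-0.001,0.13,0,0.4],
    [0.003,-0.001,0.145,0,0.4],
    [0.003,-0.001,0.15,0,0.4],
    [0.003,-0.001,0.15,0,0.4],
    [0.003,-0.001,0.15,0,0.4],
  ],
)

```text
time_s: 11.17
ee_pos: [538.5, 244.4, 16.0]
ee_rot: [180.0, -0.0, 166.6]
force: [-3.7, -1.7, 7.5]
gripper_width: 49.7
gripper_force: 29.8
```

```bash
python3 - <<'E'
from h import *
go(539.0,244.2,13,166.5)
f=vision.grab_frame('side')
for c in reds(f,100): print(rect('side',c,21,),rect('side',c,16))
cv2.imwrite('pics/s6.png',cv2.resize(f[280:390,180:330,::-1],None,fx=4,fy=4,interpolation=cv2.INTER_CUBIC))
E
```

```text
t 11.17 at [538.5 244.4  16. ] [180.   -0.  166.6] rows [-0.003 -0.     0.015] 0.001 F [-3.7 -1.7  7.5] w 49.7 29.8
```

View pics/s6.png

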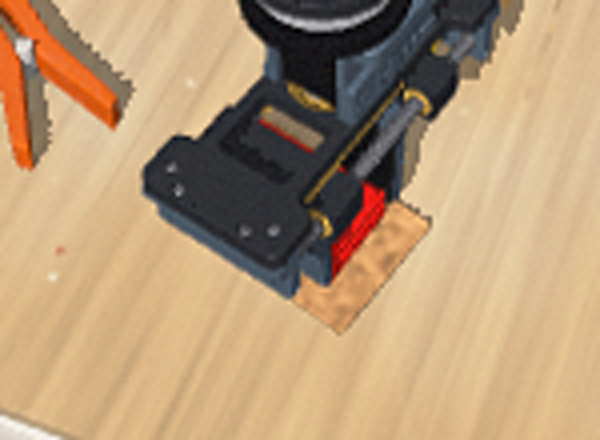

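The force rose to 7.5 N at tip height 16 mm. A fingertip is probably touching the pile's top edge, so I raise slightly, shift about 1.4 mm sideways and go down again.

servo_tool(
  rows=[
    [0,0,-0.01,0,0.4],
    [0,-0.007,-0.012,0,0.4],
    [0,-0.007,-0.012,0,0.4],
    [0,-0.007,-0.012,0,0.4],
  ],
)

```text
time_s: 11.55
ee_pos: [538.4, 242.9, 17.1]
ee_rot: [-180.0, -0.0, 166.5]
force: [0.2, -0.6, -0.3]
gripper_width: 49.5
gripper_force: 25.0
```

servo_tool(
  rows=[
    [0,0,0.004,0,0.4],
    [0,0,0.008,0,0.4],
    [0,0,0.012,0,0.4],
    [0,0,0.014,0,0.4],
    [0,0,0.014,0,0.4],
  ],
)

```text
time_s: 11.97
ee_pos: [538.6, 243.3, 16.0]
ee_rot: [180.0, 0.0, 166.6]
force: [-3.1, -1.5, 9.3]
gripper_width: 49.5
gripper_force: 31.2
```

```bash
python3 -c "
from h import *
go(539,244.2,13,166.5);print(state()['torque'])"
```

```text
t 11.97 at [538.6 243.3  16. ] [180.    0.  166.6] rows [-0.001  0.005  0.015] 0.001 F [-3.1 -1.5  9.3] w 49.5 31.2
[0.04220168 0.54057196 0.11982801]
```

servo_tool(
  rows=[
    [0,0,-0.006,0,0.4],
    [0,0,-0.006,0,0.4],
    [0,0,-0.006,0,0.4],
    [0,0,-0.006,0,0.4],
  ],
  force=5,
)

```text
time_s: 12.3
ee_pos: [538.7, 243.2, 16.2]
ee_rot: [180.0, 0.0, 166.6]
force: [-1.3, -0.7, 5.9]
gripper_width: 50.0
gripper_force: 8.4
```

```bash
python3 -c "
from h import *
go(539,244.2,13,166.5);print(state()['torque'])"
```

```text
t 12.3 at [538.7 243.2  16.2] [180.    0.  166.6] rows [-0.     0.005  0.016] 0.001 F [-1.3 -0.7  5.9] w 50.0 8.4
[0.12088325 0.14579004 0.04269474]
```

servo_tool(
  rows=[
    [0,0,-0.003,0,0.5],
    [0,0,-0.003,0,0.5],
    [0,0,-0.003,0,0.5],
    [0,0,-0.003,0,0.57],
    [0,0,-0.003,0,0.57],
    [0,0,-0.003,0,0.6],
    [0,0,-0.003,0,0.65],
    [0,0,-0.003,0,0.75],
    [0,0,-0.003,0,0.75],
    [0,0,-0.003,0,0.75],
  ],
)

```text
time_s: 13.13
ee_pos: [538.3, 243.2, 16.1]
ee_rot: [180.0, -0.0, 166.6]
force: [-0.7, 0.4, -0.7]
gripper_width: 68.6
gripper_force: 0.0
```

```bash
python3 - <<'E'
from h import *
go(539,244.2,13,166.5)
i=vision.camera_info('wrist');f=vision.grab_frame('wrist');cv2.imwrite('pics/w7.png',f[:,:,::-1])
E
```

```text
t 13.13 at [538.3 243.2  16.1] [180.   -0.  166.6] rows [-0.002  0.006  0.015] 0.001 F [-0.7  0.4 -0.7] w 68.6 0.0
```

View pics/w7.png

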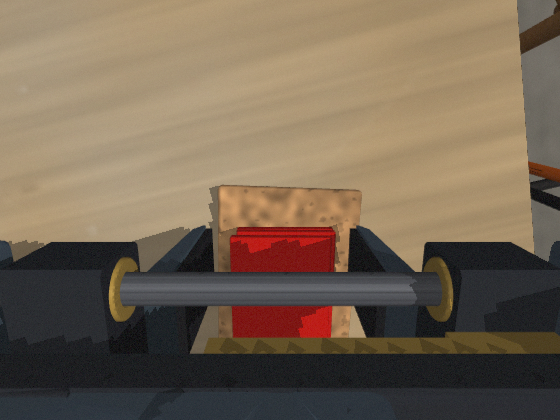

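The blank rests on the pile (columns 231–334), its front edge within a few mm of the blank below. I raise the arm and check.

servo_tool(
  rows=[
    [0,0,0,0,0.9],
    [0,0,-0.03,0,0.9],
    [0,0,-0.1,0,0.9],
    [0,0,-0.25,0,0.9],
    [0,0,-0.4,0,0.9],
    [0.2,-0.3,-0.6,0,0.9],
    [0.4,-0.7,-0.7,0,0.9],
    [0.4,-1,-0.7,0,0.9],
    [0.4,-1,-0.7,0,0.9],
    [0.4,-1,-0.7,0,0.9],
    [0.4,-1,-0.7,0,0.9],
    [0.4,-1,-0.7,0,0.9],
  ],
)

```text
time_s: 14.18
ee_pos: [412.0, 64.6, 157.7]
ee_rot: [-180.0, 0.1, 166.4]
force: [-0.6, 0.3, 0.1]
gripper_width: 82.0
gripper_force: 0.0
```

```bash
python3 - <<'E'
from h import *
go(0,0,0,0)
for n in('top','side'):
    f=vision.grab_frame(n);cv2.imwrite(f'pics/{n}9.png',f[:,:,::-1])
    for c in reds(f,300):print(n,c.mean(0).round(),rect(n,c,21),rect(n,c,16))
a=cv2.imread('pics/side9.png')[290:375,200:310];b=cv2.imread('pics/top9.png')[195:265,130:200]
cv2.imwrite('pics/f9.png',np.hstack([cv2.resize(a,(440,340),interpolation=cv2.INTER_CUBIC),cv2.resize(b,(340,340),interpolation=cv2.INTER_CUBIC)]))
E
```

```text
t 14.18 at [412.   64.6 157.7] [-1.800e+02  1.000e-01  1.664e+02] rows [ 1.927 -0.799  0.787] 1.849 F [-0.6  0.3  0.1] w 82.0 0.0
top [160. 227.] [569.3 234.1  90.   49.9 -14. ] [570.2 235.4  90.4  50.1 -14. ]
side [252. 329.] [566.7 241.8  94.4  57.4 -13.8] [568.2 238.9  95.1  57.8 -13.8]
```

View pics/f9.png

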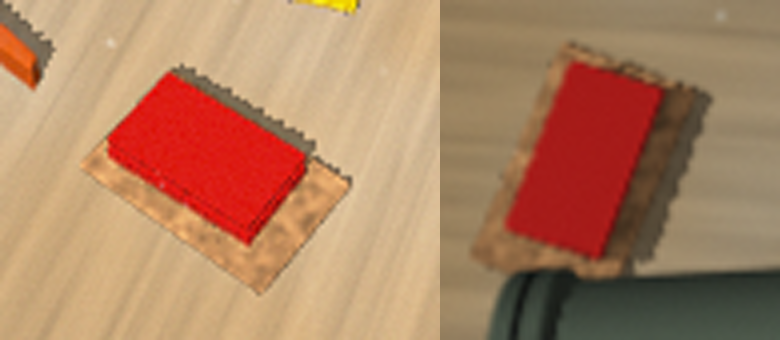

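The pile is square and flat. The new blank sits within about 2–3 mm of the one below, with the arm clear.

```bash
python3 -c "
from workcell import job_done
print(job_done())"
```

```text
the job is handed in; nothing more can be done
None
```

The job is handed in: the red blank lies flat on top of the pile, about 2–3 mm off the blank below by the final camera check, with the arm clear at about 14 s; the hand-in returned no verdict.

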